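Lock the lure mould with the T-key

TASK

Lock the lure mould with the orange T-key: take the key out of its slanted stand, seat it upright and fully home in the square socket of the brass lock knob, and let go of it. Then take hold of the standing key again and turn the knob clockwise with it as far as it goes, so that the red toe lies over the clear plate, and leave the key standing fully home in the socket. Turn the knob only with the key, keep the gripper off the jig, and leave the other things on the bench where they are.

Things in the scene. Friction and masses are not known exactly. Their poses are not given: they have to be found in the camera images.
- key: loose steel T-key, orange grip, 140 g, 104 long. Origin: centre of the tip's end face; +z up the key, y along its crossbar. Along z: square tip 12 x 12 from 0 to 18 (last 3 tapers to 8 x 8), collar dia. 26 to 22, stem 12 x 12 to 36, grip to 74, neck 12 x 12 to 92, crossbar to 104. Fully home, the collar sits on the knob, tip end 18 below the knob's top, and it stands by itself
- key_grip (a point): point on the axis of the key's square orange grip, 60 from the tip's end; axes as the key's. The grip is 20 x 20 (flats along the key's x and y), from 36 to 74 from the tip's end. In the stand this point is 66 above the table, and both sides (stand's +-y) are free: the place to take the key from the stand
- key_bar (a point): middle of the key's orange crossbar, 12 (x) x 64 (y) x 12 (z), 98 from the tip's end; axes as the key's. With the key home in the socket it is 120 above the table and free to grip from above
- stand: fixed black stand cradling the key at 45 degrees, open above: lift the key straight up 70 to free it. Origin on the table below key_grip; base x -65 to 60, y +-50. The key's y is the stand's y; its top leans to the stand's +x, tip low. Cradles 26 wide (y) hold only tip and neck. A steel guard frame at x 44 to 50, y +-50, 123 high, just behind the crossbar, bars gripping the crossbar there
- jig: fixed aluminium jig. Origin on the table below the axis of the lock knob. Base plate 10 thick, x from -60 to 140, y +-65; blue mould with clear plate on it, x 43 to 133, y +-55, top 30 above the table. The knob's top is 40 above the table and nothing on the jig is higher
- socket (a point): centre of the square socket's mouth, in the top of the brass lock knob (dia. 48), 40 above the table; z up, x and y along the socket's sides, turning with the knob. Socket 13.2 x 13.2, 20 deep: the key fits in any of four quarter turns with 0.6 play each side. The red toe (16 wide, out to 58 from the axis, top 34.5 above the table) points along this point's +y
- lock (a joint): angle of the lock knob in rad, growing clockwise seen from above; stops at 0 and 1.571. Socket yaw = jig yaw - this angle. At 0 the toe points to the jig's +y, at 1.571 to its +x, over the clear plate: locked. Starts at 0 to 0.35; light friction (0.06 N m) holds it where left. The key has 0.1 rad of play in the socket
- lure_green: loose green lure, lying along x, 75 x 24 x 24; bystander; origin under its middle
- lure_red: loose red lure, lying along x, 75 x 24 x 24; bystander; origin under its middle
- paint_a: loose yellow paint jar, diameter 40, 70 high; bystander; origin under its middle
- paint_b: loose blue paint jar, diameter 40, 70 high; bystander; origin under its middle
- driver: loose ordinary screwdriver, 160 long, lying along x; not the tool for this job; bystander
- carton: loose small cardboard carton 70 x 100 x 35; bystander; origin under its middle

How it is judged:
On the way:
1. the key stands upright and fully home in the socket, let go of, with the knob not yet turned (horizontal distance between key and socket below 0.004 m and z of key in the frame of socket below -0.014 m and angle between key's own z axis and vertical below 0.12 rad and contact force between the fingers and key below 0.3 N and value of joint lock below 0.8 rad), for 0.2 s.
At the end, for the whole second after the job is handed in: the knob is turned clockwise to within 0.15 rad of its stop (joint above 1.42), and the key stands at rest in the socket: within 4 mm of its axis, tip at least 14 mm below the knob's top, within 0.12 rad of upright, let go of (horizontal distance between key and socket below 0.004 m and z of key in the frame of socket below -0.014 m and angle between key's own z axis and vertical below 0.12 rad and contact force between the fingers and key below 0.3 N and value of joint lock above 1.42 rad and linear speed of key below 0.02 m/s); the robot touches nothing.
It fails at once if the gripper pushes on the jig or its knob with more than 4 N (contact force between the fingers and jig above 4 N).
It fails at once if the arm strikes the jig (contact force between the arm and jig above 4 N).
It fails at once if a bystander is moved by more than 30 mm (distance of any of lure_green, lure_red, paint_a, paint_b, driver, carton from where it was at the start of the episode above 0.03 m).
It also fails if it takes over 58 s, if anything falls off the work surface, if the arm or the gripper's body presses on something with over 40 N, if the wrist force passes 120 N, or if a joint passes its speed limit or range.

ROBOT

A 6-joint arm with a two-finger parallel gripper is mounted at the origin on the work surface. World frame = base frame: x ahead of the robot, y to its left, z up, the work surface at z = 0. Lengths are in m, angles in rad, forces in N, time in s.
With the tool pointing down it reaches from about 0.25 to 0.725 m from the base axis. Payload 4 kg.
Tool frame: the origin (TCP) lies on the centre line of the jaws, within the pads' length; the fingertips stand 17 mm ahead of it and the grasp point (between the pads) lies 2 mm behind it; z points along the fingers, y is the line along which they close (so a half turn about z gives the same grasp; the last joint's range is limited). The gripper opens to 85 mm and grips with 20 to 120 N. Pads are 22 mm wide; open, the fingers measure 114 mm over their backs; the gripper's body (76 mm by 85 mm) begins 54 mm behind the grasp point. The pads swing forward as they close: fully open they stand 13 mm farther back than shut.
Start: joints at [1.313, 0.241, 0.005, 1.335, 0, 1.571], TCP at [0.127, 0.483, 0.248] pointing down, gripper open.
Joint ranges: [-2.72, 2.72], [-1.05, 1.87], [-1.09, 1.28], [-1.99, 2.15], [-1.42, 1.44], [-3.14, 3.14]. Speed limits (rad/s): [2.79, 2.79, 3.14, 3.14, 3.14, 3.14].

INTERFACE

Orientations are given as a unit quaternion [x, y, z, w].
In Python, from workcell import bot, camera, get_calibration gives the robot as it stands.
- The arm moves only by the tool apply_moves, never from a script. Its argument "steps" is a list of rows, each a list of 3 entries, a list of its own where there are three numbers: the shift along the tool's x, y, z as a fraction of full scale, then the turn, a rotation vector about the tool's x, y, z as a fraction of full scale, then the opening, from 0 (shut) to 1 (fully open). A call has exactly 8 rows; each row shifts and turns the commanded pose from where the row before left it, along the tool's axes as they then stand; what a row does not reach is not made up. Full scale, the value 1, is 20 cm for a shift and pi rad for a turn. A row lasts 1/12 s, in which the tool goes at most 41.7 mm and 7.16 degrees, less where a joint would pass 70% of its speed; a pose out of reach is approached as far as the arm can. A call with a number of a shift or a turn outside -1 to 1 is refused whole. A call with a gripper value outside its range is refused whole. The fingers move at their own pace and stop on an object; the grip force is fixed at half the most. Time passes only in rows, so rows that do not move let the fingers close, or fill a call up. It gives the time, the measured TCP pose, the force, the opening and the grip force at its end, in the units of the state.
- bot.get_obs(): the state, without advancing time (a new reading comes with each control period).
- camera(name): name is "side" or "top" or "wrist"; returns (picture, depth): 400x640x3 uint8, red, green, blue; 400x640 float32, m along the optical axis (not along the pixel's ray), 0 where there is no reading.
- get_calibration(name): a dict with "fov_y" (degrees; the focal length in pixels is half the picture's height over the tangent of half this angle, whatever the lens; pixels are square), "cx", "cy" (the principal point, pixels), "rvec" (rotation vector, rad) and "tvec" (3), from world to camera coordinates, as OpenCV has them. Camera axes: x right, y down, z forward; pixel columns grow to the right and rows downward; lengths in m; the calibration is good to about 2 mm. A picture is of the moment at which its call begins: read the wrist's pose just before it. get_calibration takes no time and is no camera call; for the wrist camera it gives the pose at the moment of the call.
- bot.job_done(): hands the job in; it is judged then, once.
The state is a dict: "clock": time; "joint_pos": joint angles; "joint_vel": joint speeds; "tau": joint torques, N m; "eef_pos": TCP position; "tool_rot": TCP orientation; "ft_force": force on the tool from outside, world axes, zero at the start; "ft_torque": the same for the moment, N m; "grip_width": finger opening in m; "grasp_force": force on a finger pad.
Only numpy, scipy, OpenCV 4.12 (cv2) and the standard library are available. Lean on these libraries where they do the work, as an engineer would, in place of code of your own. Each camera call takes 0.05 s, during which the arm holds its last target. There are 200 camera calls.

## Working session

There is one attempt and no reset: what is moved stays moved. The work goes in short steps, Python scripts to look and compute and a tool call to move; the robot and the scene stay as the last step left them, time stands still between calls to the robot, and variables do not carry over. Pictures are saved under pics/ and viewed, at most 10 in all, crops included, and the job is handed in when it is done.

Besides the shell and the picture viewer there is one more tool, called after "Request:" by a JSON object that holds its "name" and its "arguments", one argument or row to a line. apply_moves: Moves the arm, as the interface text tells. Its arguments: {"type":"object","properties":{"steps":{"type":"array"}},"required":["steps"]}

```bash
mkdir -p pics; ls; python3 - <<'E'
from workcell import bot,camera,get_calibration
import cv2,numpy as np
o=bot.get_obs();print({k:np.round(v,3) for k,v in o.items()})
ims=[]
for n in("top","side"):
    c=get_calibration(n);print(n,c)
    p,d=camera(n);np.savez(f"{n}0.npz",p=p,d=d);cv2.imwrite(f"pics/{n}0.png",p[...,::-1]);print((d>0).mean())
E
```

```text
pics
{'clock': np.float64(0.0), 'joint_pos': array([ 1.313,  0.241,  0.004,  1.335, -0.   ,  1.571]), 'joint_vel': array([-0.002,  0.   , -0.001,  0.   ,  0.001,  0.   ]), 'tau': array([ 0.0000e+00, -3.7232e+01,  2.5241e+01,  1.7000e-02,  0.0000e+00,
       -0.0000e+00]), 'eef_pos': array([0.127, 0.483, 0.247]), 'tool_rot': array([ 0.129,  0.992, -0.001, -0.   ]), 'ft_force': array([ 0.11 , -0.022,  0.232]), 'ft_torque': array([-0.023,  0.055,  0.04 ]), 'grasp_force': np.float64(0.0), 'grip_width': np.float64(0.085)}
top {'fov_y': 56.6291582722186, 'cx': 323.8781559217556, 'cy': 201.46227797950348, 'rvec': array([ 2.1953051 , -2.14890663,  0.17184575]), 'tvec': array([-0.0178146 ,  0.60081225,  0.97058177])}
0.996015625
side {'fov_y': 49.34822090337866, 'cx': 316.346842762106, 'cy': 194.68766104315515, 'rvec': array([ 0.52520864, -2.62628375,  1.27904775]), 'tvec': array([0.54280219, 0.2222444 , 1.05374161])}
0.9959765625
```

View pics/top0.png

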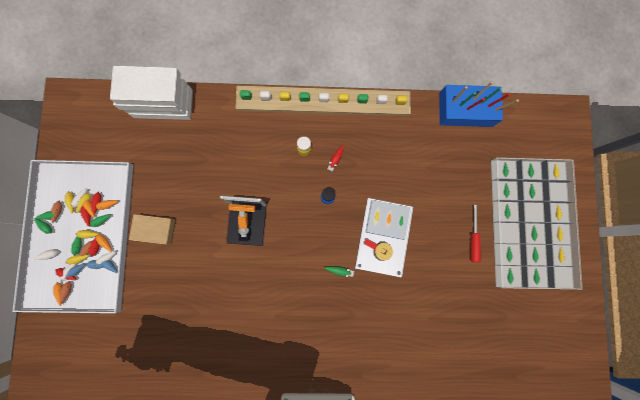

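View pics/side0.png

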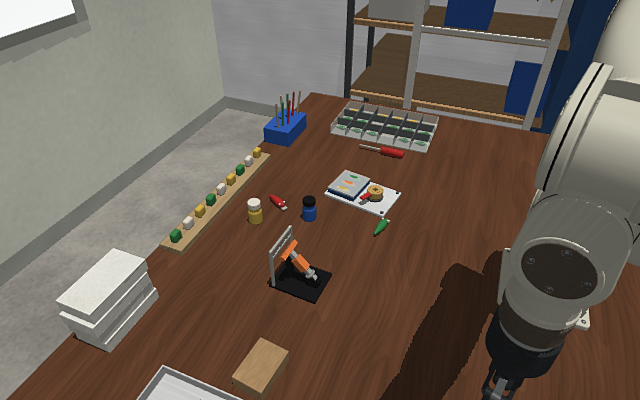

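The top view shows the stand at about (245,222) with its guard frame at the top (+x). The jig knob is at (383,251), and its toe points to the upper left. The red driver, jars and lures are clear of both. Next I'll measure the stand and the jig.

```bash
cat > h.py <<'E'
import numpy as np,cv2
from scipy.spatial.transform import Rotation as R
from workcell import bot,camera,get_calibration
def K(c,h=400):
    f=h/2/np.tan(np.radians(c["fov_y"])/2);return f,c["cx"],c["cy"]
def cloud(c,d):
    f,cx,cy=K(c);v,u=np.mgrid[:400,:640]
    P=np.stack([(u-cx)/f*d,(v-cy)/f*d,d],-1)
    return (P-np.array(c["tvec"]))@R.from_rotvec(c["rvec"]).as_matrix()
def plane(c,uv,z):
    f,cx,cy=K(c);M=R.from_rotvec(c["rvec"]).as_matrix();uv=np.atleast_2d(uv)
    r=np.c_[(uv[:,0]-cx)/f,(uv[:,1]-cy)/f,np.ones(len(uv))]@M
    o=-M.T@np.array(c["tvec"]);return o+r*((z-o[2])/r[:,2])[:,None]
def hsv(p):return cv2.cvtColor(p,cv2.COLOR_RGB2HSV)
def rect(xy):
    (c,s,a)=cv2.minAreaRect((xy*1000).astype(np.float32));return np.round(c,1),np.round(s,1),round(a,2)
E
python3 - <<'E'
from h import *
for n in("top","side"):
    z=np.load(n+"0.npz");p,d=z["p"],z["d"];c=get_calibration(n);P=cloud(c,d);h=hsv(p);H,S,V=h[...,0],h[...,1],h[...,2]
    box=np.zeros(H.shape,bool)
    Z=P[...,2]
    near=lambda x,y,r:np.hypot(P[...,0]-x,P[...,1]-y)<r
    if n=="top":
        print("stand px",P[225,245],"knob px",P[251,383],"table",P[300,400])
        x0=P[225,245,:2];j0=P[251,383,:2]; np.savez("c0.npz",x0=x0,j0=j0)
    o=(H>3)&(H<16)&(S>170)&(V>120)&near(*x0,.1)&(Z>.03)
    print(n,"orange",o.sum(),P[o].mean(0),P[o].min(0),P[o].max(0))
    q=P[o];u=np.linalg.svd(q-q.mean(0))[2];print(u[0])
    bar=o&(Z>.085);print("bar",bar.sum(),P[bar].mean(0),rect(P[bar][:,:2]))
    bl=(V<60)&near(*x0,.11)&(Z<.02)&(Z>.002);print("base",bl.sum(),Z[bl].mean(),rect(P[bl][:,:2]))
    fr=near(*x0,.12)&(Z>.112)&(Z<.14);print("frame",fr.sum(),rect(P[fr][:,:2]),P[fr][:,2].mean())
    br=(H>15)&(H<32)&(S>90)&near(*j0,.045)&(Z>.034);print("brass",br.sum(),P[br].mean(0),rect(P[br][:,:2]),cv2.minEnclosingCircle((P[br][:,:2]*1000).astype(np.float32)))
    rd=((H<6)|(H>174))&(S>150)&near(*j0,.08);print("toe",rd.sum(),P[rd].mean(0),rect(P[rd][:,:2]))
    ba=(S<40)&(V>140)&near(*j0,.2)&(Z>.004)&(Z<.016);print("plate",ba.sum(),rect(P[ba][:,:2]),Z[ba].mean())
E
```

```text
stand px [0.53104719 0.19997503 0.06543458] knob px [ 0.4706346  -0.16955395  0.02157795] table [ 0.33804964 -0.22047077  0.00059592]
top orange 252 [0.55929347 0.20654435 0.08574176] [0.52371247 0.17496311 0.04929092] [0.58243988 0.23891943 0.10366764]
[-0.78010174 -0.01810068 -0.62539079]
bar 145 [0.57336787 0.20640195 0.09712199] (array([573.7, 207. ]), array([64. , 16.1]), 87.52)
base 724 0.007351007624614082 (array([543.9, 206.5]), array([ 97.7, 122.1]), 86.73)
frame 112 (array([593.6, 205.3]), array([98.6,  6.2]), 87.24) 0.12208826938303721
brass 215 [ 0.47054714 -0.16687198  0.03890991] (array([ 470.8, -167.8]), array([42.6, 46.7]), 1.17) ((470.4032897949219, -167.34115600585938), 23.94662094116211)
toe 67 [ 0.48947569 -0.13261512  0.03614438] (array([ 490.3, -133.7]), array([33.9, 16.9]), 60.66)
plate 1618 (array([ 499.5, -169. ]), array([143. , 226.1]), 77.82) 0.009215703442901417
side orange 263 [0.55537484 0.20816636 0.08379581] [0.52335485 0.17358741 0.04839935] [0.58311378 0.23739317 0.10421908]
[-0.75836976  0.00771181 -0.65177897]
bar 131 [0.57166385 0.20760943 0.09780287] (array([572.8, 205.4]), array([63.7, 15.5]), 84.18)
base 1207 0.008281966288983445 (array([548.5, 206.5]), array([103.9, 134.3]), 87.98)
frame 132 (array([593.5, 203.5]), array([103.2,   8. ]), 86.98) 0.12155794469562575
brass 124 [ 0.46918683 -0.16664055  0.03986776] (array([ 470.2, -167.6]), array([46.5, 44.4]), 58.35) ((469.11962890625, -168.83206176757812), 24.901445388793945)
toe 45 [ 0.48727805 -0.13218948  0.03744794] (array([ 488.5, -132.3]), array([34.6, 14.3]), 63.55)
plate 680 (array([ 497.7, -173.8]), array([136.4, 221. ]), 78.52) 0.01056196034501462
```

Request:
{"name": "apply_moves", "arguments": {
  "steps": [
    [[0,0,0],[0,0,-0.0335],1],
    [[0,0,0],[0,0,-0.0335],1],
    [[-0.15,-0.1,-0.02],[0,0,0],1],
    [[-0.15,-0.1,-0.02],[0,0,0],1],
    [[-0.15,-0.1,-0.02],[0,0,0],1],
    [[-0.15,-0.1,-0.02],[0,0,0],1],
    [[-0.15,-0.1,-0.02],[0,0,0],1],
    [[-0.15,-0.1,-0.02],[0,0,0],1]
  ]
}}

```text
clock: 0.77
eef_pos: [0.3025, 0.3537, 0.2721]
tool_rot: [0.023, 1.0, -0.0, -0.0]
ft_force: [0.4, 1.0, -0.3]
grip_width: 0.0852
grasp_force: 0.0
```

Request:
{"name": "apply_moves", "arguments": {
  "steps": [
    [[-0.15,-0.1,-0.02],[0,0,0],1],
    [[-0.15,-0.1,-0.02],[0,0,0],1],
    [[-0.15,-0.1,-0.02],[0,0,0],1],
    [[-0.15,-0.1,-0.02],[0,0,0],1],
    [[-0.15,-0.1,-0.02],[0,0,0],1],
    [[-0.15,-0.1,-0.02],[0,0,0],1],
    [[-0.1,-0.08,0],[0,0,0],1],
    [[0,0,0],[0,0,0],1]
  ]
}}

```text
clock: 1.43
eef_pos: [0.4982, 0.2065, 0.2953]
tool_rot: [0.027, 1.0, -0.001, 0.0]
ft_force: [-0.4, 0.5, -0.4]
grip_width: 0.0855
grasp_force: 0.0
```

```bash
cat >> h.py <<'E'
def to(p=None,yaw=None,tilt=0,T=None):
    """target TCP p; heading yaw (deg) of tool's -x / tilt direction, y to the left; prints turn units and shift in final frame"""
    o=bot.get_obs();Rc=R.from_quat(o["tool_rot"])
    Rt=Rc if yaw is None else R.from_euler("z",yaw,degrees=True)*R.from_euler("y",-tilt,degrees=True)*R.from_matrix(np.array([[-1,0,0],[0,1,0],[0,0,-1.]]))
    w=(Rc.inv()*Rt).as_rotvec()
    print("t",round(float(o["clock"]),2),"tcp",np.round(o["eef_pos"],4),"j",np.round(o["joint_pos"],2),"F",np.round(o["ft_force"],1),"w",round(float(o["grip_width"]),4),"g",round(float(o["grasp_force"]),1))
    print("turn units",np.round(w/np.pi,4),"deg",np.round(np.degrees(w),2))
    if p is not None:
        d=np.array(p)-o["eef_pos"];print("shift(final frame)",np.round(Rt.inv().apply(d)/.2,4),"(cur frame)",np.round(Rc.inv().apply(d)/.2,4),"mm",np.round(d*1000,1))
E
python3 - <<'E'
from h import *
to([.5465,.2068,.066],-2.8,15)
c=get_calibration("wrist");p,d=camera("wrist");np.savez("w0.npz",p=p,d=d,**c);cv2.imwrite("pics/w0.png",p[...,::-1])
M=R.from_rotvec(c["rvec"]).as_matrix();print("cam pos",-M.T@c["tvec"],"axis",M[2],c["fov_y"])
P=cloud(c,d);h=hsv(p);H,S,V=h[...,0],h[...,1],h[...,2];Z=P[...,2]
o=(H>3)&(H<16)&(S>170)&(V>100)&(Z>.03)&(np.hypot(P[...,0]-.55,P[...,1]-.207)<.09);print(o.sum(),P[o].mean(0))
bar=o&(Z>.088);print("bar",bar.sum(),P[bar].mean(0),rect(P[bar][:,:2]))
g=o&(Z<.085);print("grip",g.sum(),P[g].mean(0),P[g].min(0),P[g].max(0))
fr=(Z>.112)&(Z<.14)&(P[...,0]>.56)&(P[...,0]<.63);print("frame",fr.sum(),rect(P[fr][:,:2]))
E
```

```text
t 1.43 tcp [0.4982 0.2065 0.2953] j [ 0.39  0.31  0.22  1.48 -0.    0.45] F [-0.4  0.5 -0.4] w 0.0855 g 0.0
turn units [-0.0007 -0.0832 -0.0013] deg [ -0.13 -14.97  -0.23]
shift(final frame) [0.0637 0.0135 1.1701] (cur frame) [-0.2406  0.0164  1.1469] mm [  48.3    0.3 -229.3]
cam pos [0.42839323 0.211372   0.42002513] axis [ 0.27437689 -0.01678376 -0.96147575] 69.92313115190137
1020 [0.55905698 0.20603224 0.08599278]
bar 606 [0.57260269 0.20518954 0.09673095] (array([573.9, 205. ]), array([63. , 15.3]), 86.79)
grip 414 [0.5392292  0.20726575 0.07027459] [0.52389714 0.1970144  0.05558826] [0.56354974 0.21727095 0.08310919]
frame 618 (array([594.4, 203.9]), array([99.8,  7.4]), 87.21)
```

View pics/w0.png

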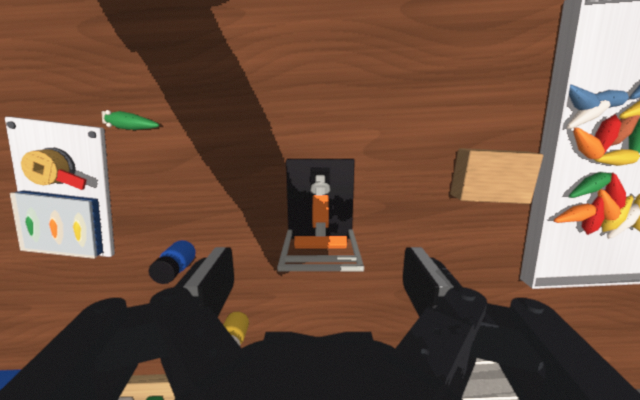

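The wrist view shows the key in the stand, upright in the picture at about (320,215), with the guard frame below it at (320,262). Both fingers straddle it freely. Approach with a 15° tilt away from the frame.

Request:
{"name": "apply_moves", "arguments": {
  "steps": [
    [[0.02,0.004,0],[0,-0.028,0],1],
    [[0.02,0.004,0],[0,-0.028,0],1],
    [[0.02,0.004,0],[0,-0.027,-0.001],1],
    [[0,0,0.17],[0,0,0],1],
    [[0,0,0.17],[0,0,0],1],
    [[0,0,0.17],[0,0,0],1],
    [[0,0,0.17],[0,0,0],1],
    [[0,0,0.1],[0,0,0],1]
  ]
}}

```text
clock: 2.15
eef_pos: [0.5206, 0.2108, 0.1406]
tool_rot: [0.021, 0.992, -0.004, 0.127]
ft_force: [-0.3, -0.3, -1.0]
grip_width: 0.0855
grasp_force: 0.0
```

```bash
python3 -c "
from h import *
to([.5468,.2065,.066],-2.8,15)"
```

```text
t 2.15 tcp [0.5206 0.2108 0.1406] j [ 0.45  0.28 -0.27  0.79 -0.12  0.48] F [-0.3 -0.3 -1. ] w 0.0855 g 0.0
turn units [-0.0003 -0.0019  0.0021] deg [-0.06 -0.35  0.39]
shift(final frame) [-0.0308 -0.0151  0.3943] (cur frame) [-0.0331 -0.0149  0.3942] mm [ 26.2  -4.3 -74.6]
```

Request:
{"name": "apply_moves", "arguments": {
  "steps": [
    [[-0.016,-0.008,0.1],[0,-0.002,0.002],1],
    [[-0.015,-0.007,0.1],[0,0,0],1],
    [[0,0,0.1],[0,0,0],1],
    [[0,0,0.09],[0,0,0],1],
    [[0,0,0],[0,0,0],1],
    [[0,0,0],[0,0,0],0.5],
    [[0,0,0],[0,0,0],0.5],
    [[0,0,0],[0,0,0],0.5]
  ]
}}

```text
clock: 2.82
eef_pos: [0.55, 0.2074, 0.0724]
tool_rot: [0.025, 0.991, -0.002, 0.134]
ft_force: [0.6, 0.2, 0.6]
grip_width: 0.0515
grasp_force: 0.0
```

```bash
python3 - <<'E'
from h import *
to([.5468,.2065,.066],-2.8,15)
p,d=camera("wrist");cv2.imwrite("pics/w1.png",p[...,::-1])
E
```

```text
t 2.82 tcp [0.55   0.2074 0.0724] j [ 0.42  0.4  -0.31  0.62 -0.12  0.45] F [0.6 0.2 0.6] w 0.0515 g 0.0
turn units [ 0.0006  0.0023 -0.0004] deg [ 0.1   0.41 -0.07]
shift(final frame) [ 0.0235 -0.0054  0.027 ] (cur frame) [ 0.0237 -0.0055  0.0268] mm [-3.2 -0.9 -6.4]
```

View pics/w1.png

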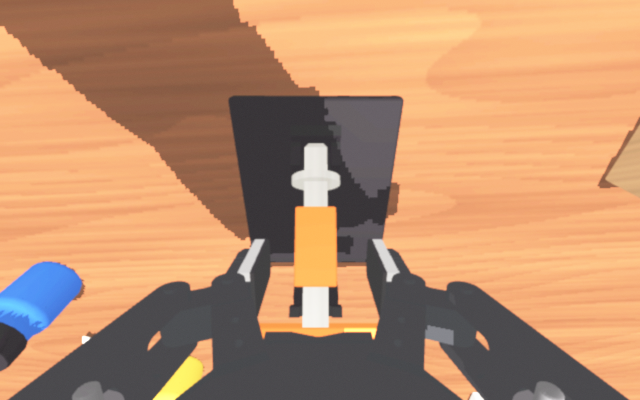

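The wrist view shows the orange grip (295–337, 207–287) centred between the fingertips (~255 and ~385). I'll make a last small shift and close.

Request:
{"name": "apply_moves", "arguments": {
  "steps": [
    [[0.012,-0.003,0.014],[0,0.001,0],0.5],
    [[0.012,-0.002,0.014],[0,0.001,0],0.5],
    [[0,0,0],[0,0,0],0.5],
    [[0,0,0],[0,0,0],0],
    [[0,0,0],[0,0,0],0],
    [[0,0,0],[0,0,0],0],
    [[0,0,0],[0,0,0],0],
    [[0,0,0],[0,0,0],0]
  ]
}}

```text
clock: 3.53
eef_pos: [0.5464, 0.2059, 0.0644]
tool_rot: [0.025, 0.991, -0.003, 0.13]
ft_force: [-1.8, 0.2, 2.2]
grip_width: 0.0192
grasp_force: 58.7
```

```bash
python3 - <<'E'
from h import *
to([.5468,.2065,.20],-2.8,15)
E
```

```text
t 3.53 tcp [0.5464 0.2059 0.0644] j [ 0.42  0.41 -0.32  0.61 -0.12  0.45] F [-1.8  0.2  2.2] w 0.0192 g 58.7
turn units [ 0.0003 -0.0003 -0.0005] deg [ 0.05 -0.06 -0.09]
shift(final frame) [-0.1775  0.0029 -0.6544] (cur frame) [-0.1768  0.0038 -0.6545] mm [  0.4   0.6 135.6]
```

Request:
{"name": "apply_moves", "arguments": {
  "steps": [
    [[-0.018,0,-0.066],[0,0,0],0],
    [[-0.035,0,-0.131],[0,0,0],0],
    [[-0.035,0,-0.131],[0,0,0],0],
    [[-0.035,0,-0.131],[0,0,0],0],
    [[-0.035,0,-0.131],[0,0,0],0],
    [[-0.035,0,-0.131],[0,0,0],0],
    [[0,0,0],[0,0,0],0],
    [[0,0,0],[0,0,0],0]
  ]
}}

```text
clock: 4.2
eef_pos: [0.5476, 0.206, 0.2151]
tool_rot: [0.025, 0.991, -0.002, 0.132]
ft_force: [-0.1, 0.0, -2.0]
grip_width: 0.0193
grasp_force: 58.9
```

```bash
python3 - <<'E'
from h import *
to([.45,-.15,.20],-29,60)
p,d=camera("wrist");cv2.imwrite("pics/w2.png",p[...,::-1])
E
```

```text
t 4.2 tcp [0.5476 0.206  0.2151] j [ 0.42  0.25 -0.1   0.98 -0.12  0.45] F [-0.1  0.  -2. ] w 0.0193 g 58.9
turn units [ 0.0914 -0.245   0.1174] deg [ 16.44 -44.1   21.14]
shift(final frame) [-0.1526 -1.7932  0.4158] (cur frame) [ 0.4022 -1.8025 -0.0351] mm [ -97.6 -356.   -15.1]
```

View pics/w2.png

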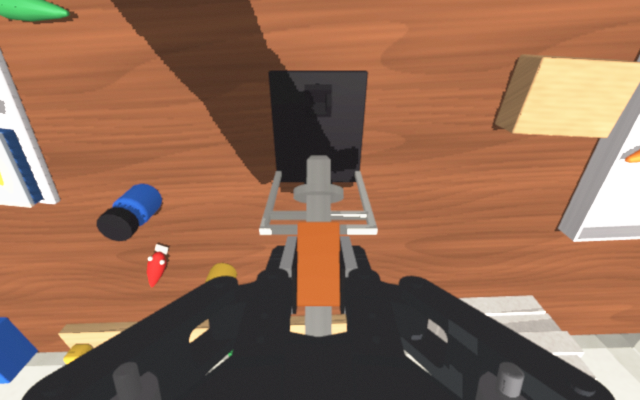

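The key hangs cleanly in the gripper: tip at (318,160), collar at (318,193). Now across to the jig.

Request:
{"name": "apply_moves", "arguments": {
  "steps": [
    [[0.02,-0.1,0],[0,0,0],0],
    [[0.04,-0.18,0],[0,0,0],0],
    [[0.04,-0.18,0],[0,0,0],0],
    [[0.04,-0.18,0],[0,0,0],0],
    [[0.04,-0.18,0],[0,0,0],0],
    [[0.04,-0.18,0],[0,0,0],0],
    [[0.04,-0.18,0],[0,0,0],0],
    [[0.04,-0.18,0],[0,0,0],0]
  ]
}}

```text
clock: 4.92
eef_pos: [0.4724, -0.0643, 0.1951]
tool_rot: [0.025, 0.991, -0.003, 0.128]
ft_force: [1.3, 0.3, -1.7]
grip_width: 0.0192
grasp_force: 59.0
```

Request:
{"name": "apply_moves", "arguments": {
  "steps": [
    [[0.04,-0.18,0],[0,0,0.03],0],
    [[0.04,-0.18,0],[0,0,0.03],0],
    [[0.02,-0.1,0],[0,0,0.03],0],
    [[0,0,0],[0,0,0.03],0],
    [[0,0,0],[0,-0.03,0.02],0],
    [[0,0,0],[0,-0.03,0],0],
    [[0,0,0],[0,-0.03,0],0],
    [[0,0,0],[0,0,0],0]
  ]
}}

```text
clock: 5.58
eef_pos: [0.4358, -0.1486, 0.1825]
tool_rot: [0.242, 0.936, -0.007, 0.255]
ft_force: [-2.3, 0.5, -4.2]
grip_width: 0.019
grasp_force: 59.3
```

```bash
python3 - <<'E'
from h import *
to([.45,-.15,.20],-29,60)
c=get_calibration("wrist");p,d=camera("wrist");np.savez("w3.npz",p=p,d=d,**c);cv2.imwrite("pics/w3.png",p[...,::-1])
E
```

```text
t 5.58 tcp [ 0.4358 -0.1486  0.1825] j [-0.35 -0.12 -0.71  0.47  0.03  0.17] F [-2.3  0.5 -4.2] w 0.019 g 59.3
turn units [ 0.032  -0.1726 -0.0187] deg [  5.76 -31.08  -3.37]
shift(final frame) [-0.1087  0.0281  0.0127] (cur frame) [-0.0987  0.0359 -0.0417] mm [14.2 -1.4 17.5]
```

View pics/w3.png

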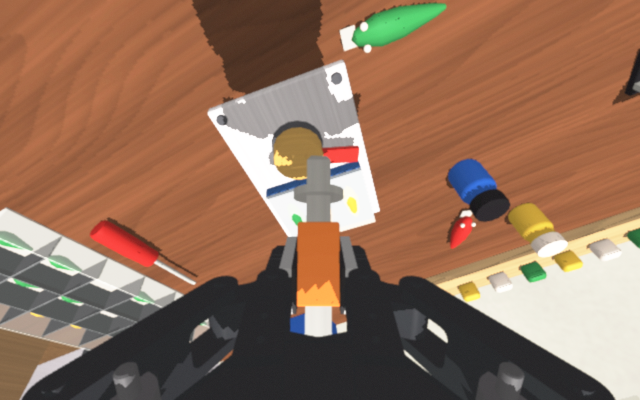

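```bash
python3 - <<'E'
import numpy as np
from scipy.optimize import least_squares as ls
D=np.array([[.241,.005,1.335,.4994,.247],[.31,.22,1.48,.5393,.2953],[.28,-.27,.79,.5617,.1406],[.4,-.31,.62,.5878,.0724],[.41,-.32,.61,.5839,.0644],[.25,-.1,.98,.5851,.2151],[-.12,-.71,.47,.4604,.1825]])
def f(x,j):
    r0,L1,L2,dl,Lt,h=x;ph=j[...,0]-j[...,1]+dl;pt=j[...,0]-j[...,1]+j[...,2]
    return np.stack([r0+L1*np.sin(j[...,0])+L2*np.cos(ph)+Lt*np.cos(pt),h+L1*np.cos(j[...,0])-L2*np.sin(ph)-Lt*np.sin(pt)],-1)
s=ls(lambda x:(f(x,D[:,:3])-D[:,3:]).ravel(),[0,.4,.4,0,.2,.2]);print(s.x,np.abs(s.fun).max())
for tilt in(40,45,50,55,60):
    pt=np.pi/2-np.radians(tilt)
    q=ls(lambda a:f(s.x,np.array([a[0],a[1],pt-a[0]+a[1]]))-[.497,.084],[0,-.7]);a=q.x;print(tilt,a,pt-a[0]+a[1],q.cost)
E
```

```text
[ 0.00695226  0.49220012  0.38330062 -0.02496627  0.38619313  0.236345  ] 0.0013192036396220685
40 [ 0.14608863 -0.98969536] -0.2631193698971235 2.036404613689342e-22
45 [ 0.18970076 -1.07619878] -0.4805013767923918 6.833106031567009e-19
50 [ 0.27177134 -1.16130949] -0.7349491324481314 1.3551709757183566e-29
55 [ 0.40764909 -1.24406994] -1.0408537932228947 1.11863063895368e-24
60 [ 0.61573757 -1.32239208] -1.4145308795435483 6.987798394146195e-26
```

The straight-ahead 60° tilt would exceed joint 3's range. The socket takes quarter turns, so I'll use heading 61° instead, with the tool leaning sideways. First I'll rise, then work out the turn.

Request:
{"name": "apply_moves", "arguments": {
  "steps": [
    [[-0.09,0,-0.16],[0,0,0],0],
    [[-0.09,0,-0.16],[0,0,0],0],
    [[0,0,0],[0,0.035,0],0],
    [[0,0,0],[0,0.035,0],0],
    [[0,0,0],[0,0.035,0],0],
    [[0,0,0],[0,0.035,0],0],
    [[0,0,0],[0,0.02,0],0],
    [[0,0,0],[0,0,0],0]
  ]
}}

```text
clock: 6.3
eef_pos: [0.4434, -0.1606, 0.2633]
tool_rot: [0.236, 0.97, 0.054, 0.02]
ft_force: [1.1, -0.5, -2.4]
grip_width: 0.0189
grasp_force: 59.3
```

```bash
python3 - <<'E'
from h import *
to([.45,-.18,.25],61,0)
to([.45,-.18,.25],61,60)
z=np.load("w3.npz");c={k:z[k] for k in("fov_y","cx","cy","rvec","tvec")};p,d=z["p"],z["d"]
P=cloud(c,d);h=hsv(p);H,S,V=h[...,0],h[...,1],h[...,2];Z=P[...,2]
n=lambda r:np.hypot(P[...,0]-.470,P[...,1]+.1677)<r
br=(H>15)&(H<32)&(S>90)&n(.04)&(Z>.034)&(Z<.05);print("brass",br.sum(),cv2.minEnclosingCircle((P[br][:,:2]*1000).astype(np.float32)),Z[br].mean())
rd=((H<6)|(H>174))&(S>150)&n(.08)&(Z<.045);print("toe",rd.sum(),P[rd].mean(0),rect(P[rd][:,:2]))
E
```

```text
t 6.3 tcp [ 0.4434 -0.1606  0.2633] j [-0.42  0.16 -0.06  1.33  0.11  0.06] F [ 1.1 -0.5 -2.4] w 0.0189 g 59.3
turn units [ 0.0256  0.0312 -0.4903] deg [  4.6    5.61 -88.26]
shift(final frame) [ 0.0691 -0.0758  0.0665] (cur frame) [-0.073  -0.0784  0.059 ] mm [  6.6 -19.4 -13.3]
t 6.3 tcp [ 0.4434 -0.1606  0.2633] j [-0.42  0.16 -0.06  1.33  0.11  0.06] F [ 1.1 -0.5 -2.4] w 0.0189 g 59.3
turn units [-0.2296 -0.2319 -0.4503] deg [-41.32 -41.75 -81.05]
shift(final frame) [ 0.0922 -0.0758 -0.0265] (cur frame) [-0.073  -0.0784  0.059 ] mm [  6.6 -19.4 -13.3]
brass 1257 ((470.4883728027344, -168.62937927246094), 23.859487533569336) 0.03816269839056097
toe 457 [ 0.4884687  -0.13107918  0.03601452] (array([ 494.1, -127.3]), array([50.6, 25.4]), 31.87)
```

Request:
{"name": "apply_moves", "arguments": {
  "steps": [
    [[0,0,0],[0,0,-0.038],0],
    [[0,0,0],[0,0,-0.038],0],
    [[0,0,0],[0,0,-0.038],0],
    [[0,0,0],[0,0,-0.038],0],
    [[0,0,0],[0,0,-0.038],0],
    [[0,0,0],[0,0,-0.038],0],
    [[0,0,0],[0,0,-0.038],0],
    [[0,0,0],[0,0,-0.038],0]
  ]
}}

```text
clock: 6.97
eef_pos: [0.4405, -0.1589, 0.264]
tool_rot: [-0.239, 0.969, 0.037, 0.044]
ft_force: [0.4, -0.0, -2.1]
grip_width: 0.0188
grasp_force: 59.3
```

Request:
{"name": "apply_moves", "arguments": {
  "steps": [
    [[0,0,0],[0,0,-0.038],0],
    [[0,0,0],[0,0,-0.038],0],
    [[0,0,0],[0,0,-0.038],0],
    [[0,0,0],[0,0,-0.038],0],
    [[0,0,0],[0,0,-0.03],0],
    [[0,0,0],[0,0,0],0],
    [[0,0,0],[0,0,0],0],
    [[0,0,0],[0,0,0],0]
  ]
}}

```text
clock: 7.63
eef_pos: [0.4403, -0.1589, 0.2638]
tool_rot: [-0.499, 0.864, 0.024, 0.052]
ft_force: [0.2, 0.3, -1.4]
grip_width: 0.0191
grasp_force: 59.3
```

```bash
python3 - <<'E'
from h import *
to([.45,-.18,.25],61,60)
c=get_calibration("wrist");p,d=camera("wrist");np.savez("w4.npz",p=p,d=d,**c);cv2.imwrite("pics/w4.png",p[...,::-1])
E
```

```text
t 7.63 tcp [ 0.4403 -0.1589  0.2638] j [-0.42  0.15 -0.07  1.32  0.11 -1.46] F [ 0.2  0.3 -1.4] w 0.0191 g 59.3
turn units [-0.0064 -0.2969 -0.0028] deg [ -1.15 -53.45  -0.5 ]
shift(final frame) [ 0.0943 -0.0938 -0.025 ] (cur frame) [ 0.0747 -0.0942  0.0621] mm [  9.7 -21.1 -13.8]
```

View pics/w4.png

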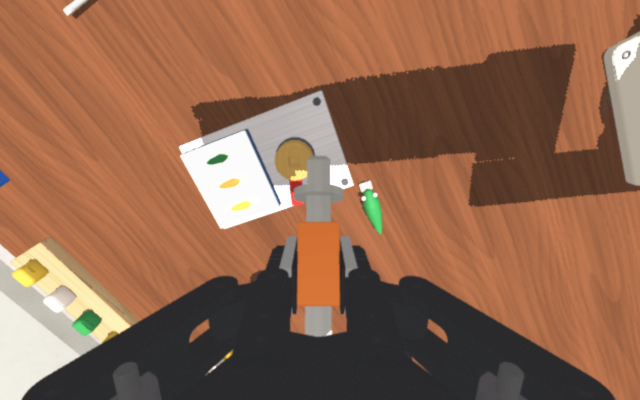

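Request:
{"name": "apply_moves", "arguments": {
  "steps": [
    [[0,0,0],[0,-0.035,0],0],
    [[0,0,0],[0,-0.036,0],0],
    [[0,0,0],[0,-0.036,0],0],
    [[0,0,0],[0,-0.036,0],0],
    [[0,0,0],[0,-0.036,0],0],
    [[0,0,0],[0,-0.036,0],0],
    [[0,0,0],[0,-0.036,0],0],
    [[0,0,0],[0,-0.036,0],0]
  ]
}}

```text
clock: 8.35
eef_pos: [0.4403, -0.1601, 0.2645]
tool_rot: [-0.439, 0.754, 0.238, 0.426]
ft_force: [-0.6, 0.4, -1.3]
grip_width: 0.0189
grasp_force: 59.3
```

```bash
python3 - <<'E'
from h import *
to([.4703,-.168,.16],61,60)
E
```

```text
t 8.35 tcp [ 0.4403 -0.1601  0.2645] j [-0.86  0.4  -0.13  1.53  0.94 -2.17] F [-0.6  0.4 -1.3] w 0.0189 g 59.3
turn units [-0.0073 -0.009   0.0011] deg [-1.32 -1.61  0.2 ]
shift(final frame) [ 0.4334 -0.1503  0.2941] (cur frame) [ 0.4254 -0.1418  0.3095] mm [  30.    -7.9 -104.5]
```

Request:
{"name": "apply_moves", "arguments": {
  "steps": [
    [[0,0,0],[-0.0073,-0.009,0],0],
    [[0.086,-0.03,0.059],[0,0,0],0],
    [[0.086,-0.03,0.059],[0,0,0],0],
    [[0.086,-0.03,0.059],[0,0,0],0],
    [[0.086,-0.03,0.059],[0,0,0],0],
    [[0.086,-0.03,0.059],[0,0,0],0],
    [[0,0,0],[0,0,0],0],
    [[0,0,0],[0,0,0],0]
  ]
}}

```text
clock: 9.02
eef_pos: [0.4699, -0.1661, 0.1591]
tool_rot: [-0.441, 0.746, 0.255, 0.429]
ft_force: [-0.4, 0.5, -1.7]
grip_width: 0.019
grasp_force: 59.4
```

```bash
python3 - <<'E'
from h import *
to([.4703,-.168,.16],61,60)
ims=[]
for n in("wrist","side","top"):
    c=get_calibration(n);p,d=camera(n);np.savez(n+"5.npz",p=p,d=d,**c)
    if n=="wrist": cv2.imwrite("pics/w5.png",p[...,::-1]); ims.append(p[100:400,120:520])
    else:
        P=cloud(c,d);m=np.hypot(P[...,0]-.47,P[...,1]+.168)<.05;v,u=np.nonzero(m);print(n,u.min(),u.max(),v.min(),v.max())
        a=p[max(0,int(np.median(v))-50):,:][:100];a=a[:,int(np.median(u))-67:int(np.median(u))+67];ims.append(cv2.resize(a,(400,300),interpolation=cv2.INTER_NEAREST))
cv2.imwrite("pics/m5.png",np.hstack(ims[:2])[...,::-1])
E
```

```text
t 9.02 tcp [ 0.4699 -0.1661  0.1591] j [-0.83  0.59 -0.15  1.34  0.96 -2.16] F [-0.4  0.5 -1.7] w 0.019 g 59.4
turn units [ 0.0016 -0.0008 -0.0002] deg [ 0.29 -0.15 -0.03]
shift(final frame) [-0.0003 -0.0064 -0.0084] (cur frame) [-0.0003 -0.0064 -0.0085] mm [ 0.4 -1.9  0.9]
side 358 397 133 208
top 364 420 233 274
```

View pics/m5.png

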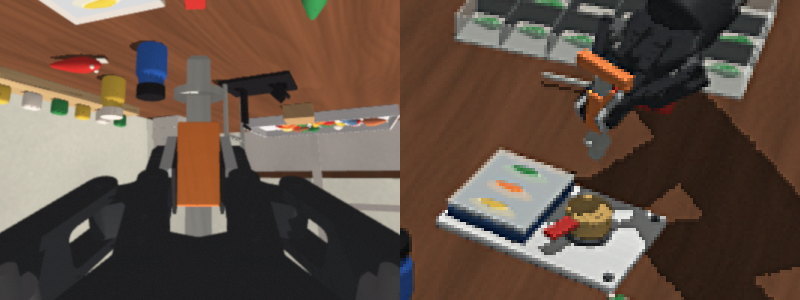

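```bash
python3 - <<'E'
from h import *
def ld(f):
    z=np.load(f);return {k:z[k] for k in("fov_y","cx","cy","rvec","tvec")},z["p"],z["d"]
for f in("w3.npz","w4.npz","side5.npz"):
    c,p,d=ld(f);P=cloud(c,d);h=hsv(p);H,S,V=h[...,0],h[...,1],h[...,2];Z=P[...,2]
    r=np.hypot(P[...,0]-.470,P[...,1]+.168)
    k=(r<.03)&(Z>.036)&(Z<.043)&(H>12)&(H<35)&(S>70);ce=cv2.minEnclosingCircle((P[k][:,:2]*1000).astype(np.float32))
    rd=((H<6)|(H>174))&(S>130)&(r<.062)&(r>.02)&(Z>.031)&(Z<.04)
    q=P[rd][:,:2]
    print(f,"knob",k.sum(),np.round(ce[0],1),round(ce[1],1),"toe",rd.sum(),np.round(q.mean(0)*1000,1),rect(q),"ang",np.degrees(np.arctan2(*(q.mean(0)-[.4703,-.168])[::-1])))
    so=(r<.012)&(Z<.034);print(" socket deep pts",so.sum(),rect(P[so][:,:2]) if so.sum()>5 else "")
c,p,d=ld("wrist5.npz");P=cloud(c,d);h=hsv(p);H,S,V=h[...,0],h[...,1],h[...,2]
o=bot.get_obs();T=o["eef_pos"];Q=R.from_quat(o["tool_rot"]);L=Q.inv().apply((P-T).reshape(-1,3)).reshape(P.shape)
hd=np.array([np.cos(np.radians(61)),np.sin(np.radians(61)),0]);lf=np.array([-hd[1],hd[0],0])
A=np.stack([(P-T)@hd,(P-T)@lf,P[...,2]-T[2]],-1)*1000
reg=(np.abs(A[...,1])<16)&(np.abs(A[...,0])<25)&(np.abs(A[...,2])<75)
og=reg&(H>3)&(H<16)&(S>150)&(np.abs(A[...,2])<26)
for name,m in(("orange",og),("grey",reg&(S<60)&(A[...,2]<-22)&(A[...,2]>-75))):
    B=A[m];print(name,m.sum())
    for lo in range(-68,26,6):
        b=B[(B[:,2]>=lo)&(B[:,2]<lo+6)]
        if len(b)>8:print(lo+3,len(b),"h %.1f"%np.median(b[:,0]),"l %.1f %.1f"%tuple(np.percentile(b[:,1],[2,98])))
c,p,d=ld("side5.npz");P=cloud(c,d);h=hsv(p);H,S,V=h[...,0],h[...,1],h[...,2]
A=np.stack([(P-T)@hd,(P-T)@lf,P[...,2]-T[2]],-1)*1000
reg=(np.hypot(A[...,0],A[...,1])<25)&(A[...,2]<-20)&(A[...,2]>-75)
B=A[reg]
print("side tip")
for lo in range(-68,-20,6):
    b=B[(B[:,2]>=lo)&(B[:,2]<lo+6)]
    if len(b):print(lo+3,len(b),"h",b[:,0].min().round(1),b[:,0].max().round(1),"l",b[:,1].min().round(1),b[:,1].max().round(1))
E
```

```text
w3.npz knob 1196 [ 470.5 -168.7] 23.8 toe 477 [ 488.4 -131. ] (array([ 488.9, -132.6]), array([34.4, 17.2]), 59.16) ang 63.9141903871019
 socket deep pts 122 (array([ 477.3, -172.4]), array([13.2,  2.7]), 65.4)
w4.npz knob 935 [ 471.5 -169.4] 24.3 toe 132 [ 490.6 -135.2] (array([ 490.1, -132.8]), array([33.9, 14.2]), 61.46) ang 58.28693050434929
 socket deep pts 100 (array([ 473.3, -168.5]), array([10.5, 12.2]), 62.31)
side5.npz knob 121 [ 468.7 -170. ] 25.5 toe 46 [ 488.1 -132.2] (array([ 487.8, -132.5]), array([35.5, 15. ]), 61.92) ang 63.54476089267296
 socket deep pts 4 
orange 3575
-23 317 h -8.9 l -7.7 10.7
-17 533 h -8.9 l -8.0 10.7
-11 573 h -8.9 l -8.3 10.7
-5 558 h -8.9 l -8.2 10.5
1 601 h -8.9 l -8.1 10.5
7 606 h -9.0 l -8.0 10.5
13 387 h -8.8 l -8.0 10.5
grey 1875
-59 103 h -4.6 l -3.7 6.7
-53 249 h -5.0 l -4.2 7.1
-47 250 h -5.1 l -4.1 7.0
-41 626 h -8.5 l -10.2 13.4
-35 319 h -5.0 l -6.5 9.4
-29 278 h -4.9 l -4.0 6.8
-23 50 h -5.0 l -4.4 6.7
side tip
-59 1 h -4.4 -4.4 l 6.0 6.0
-53 7 h -8.6 6.5 l -1.2 8.8
-47 9 h -7.2 6.7 l -1.5 8.5
-41 6 h -9.7 11.4 l -0.1 14.5
-35 27 h -12.1 11.5 l -6.7 14.9
-29 10 h -3.2 5.9 l -4.4 9.2
-23 7 h 0.7 8.3 l -3.4 11.7
```

The key hangs upright, and the knob centre is near (0.4706, -0.169). I'll lower the tip to just above the knob and measure the tip against the socket in the same view.

```bash
python3 -c "
from h import *
to([.4706,-.169,.107],62,60)"
```

```text
t 9.17 tcp [ 0.4703 -0.1669  0.1609] j [-0.83  0.59 -0.15  1.34  0.96 -2.17] F [ 0.4 -0.9 -0.7] w 0.019 g 59.4
turn units [-0.004  -0.0011 -0.0019] deg [-0.72 -0.21 -0.34]
shift(final frame) [ 0.2377 -0.0063  0.1271] (cur frame) [ 0.2372 -0.0061  0.1281] mm [  0.3  -2.1 -53.9]
```

Request:
{"name": "apply_moves", "arguments": {
  "steps": [
    [[0.04,-0.001,0.021],[-0.004,-0.001,-0.002],0],
    [[0.04,-0.001,0.021],[0,0,0],0],
    [[0.04,-0.001,0.021],[0,0,0],0],
    [[0.04,-0.001,0.021],[0,0,0],0],
    [[0.04,-0.001,0.021],[0,0,0],0],
    [[0.038,-0.001,0.022],[0,0,0],0],
    [[0,0,0],[0,0,0],0],
    [[0,0,0],[0,0,0],0]
  ]
}}

```text
clock: 9.83
eef_pos: [0.4699, -0.1682, 0.105]
tool_rot: [-0.445, 0.742, 0.259, 0.428]
ft_force: [-0.2, 0.1, -2.5]
grip_width: 0.0192
grasp_force: 59.4
```

```bash
python3 - <<'E'
from h import *
to([.4706,-.169,.107],62,60)
ims=[]
c=get_calibration("wrist");p,d=camera("wrist");np.savez("w6.npz",p=p,d=d,**c)
ims.append(cv2.resize(p[60:260,220:420],(400,400)))
c=get_calibration("side");p,d=camera("side");np.savez("s6.npz",p=p,d=d,**c)
ims.append(cv2.resize(p[150:215,345:410],(400,400),interpolation=cv2.INTER_NEAREST))
cv2.imwrite("pics/m6.png",np.hstack(ims)[...,::-1])
E
```

```text
t 9.83 tcp [ 0.4699 -0.1682  0.105 ] j [-0.83  0.68 -0.16  1.25  0.95 -2.19] F [-0.2  0.1 -2.5] w 0.0192 g 59.4
turn units [ 0.0006  0.0003 -0.0008] deg [ 0.11  0.05 -0.14]
shift(final frame) [-0.0076 -0.0048 -0.0066] (cur frame) [-0.0076 -0.0048 -0.0066] mm [ 0.7 -0.8  2. ]
```

View pics/m6.png

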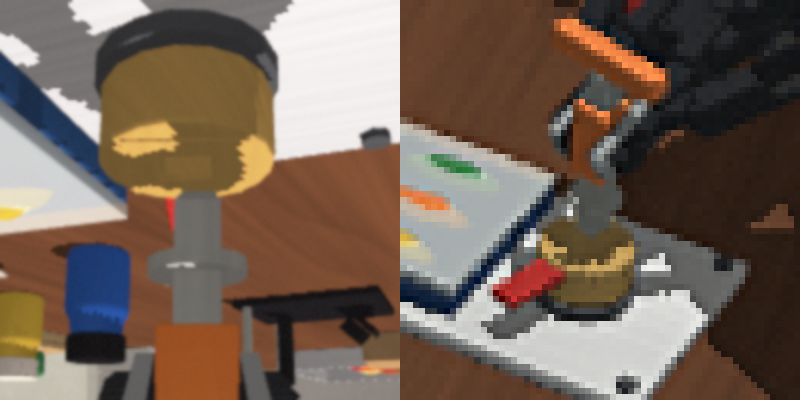

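The wrist crop shows the tip (col ~197) about 9 crop px right of the socket and knob centre (col ~188), which is roughly 2 mm. I'll put numbers on it.

```bash
python3 - <<'E'
from h import *
o=bot.get_obs();T=o["eef_pos"]
hd=np.array([np.cos(np.radians(62)),np.sin(np.radians(62)),0]);lf=np.array([-hd[1],hd[0],0])
def circ(b):
    s=np.linalg.lstsq(np.c_[2*b[:,:2],np.ones(len(b))],(b[:,:2]**2).sum(1),rcond=None)[0];return s[:2],np.sqrt(s[2]+s[0]**2+s[1]**2)
for f in("w6.npz","s6.npz"):
    z=np.load(f);c={k:z[k] for k in("fov_y","cx","cy","rvec","tvec")};p,d=z["p"],z["d"]
    P=cloud(c,d);A=np.stack([(P-T)@hd,(P-T)@lf,P[...,2]],-1)*1000;h=hsv(p);H,S,V=h[...,0],h[...,1],h[...,2]
    r=np.hypot(A[...,0],A[...,1]);Z=A[...,2]
    br=(r<32)&(H>12)&(H<35)&(S>60)
    top=br&(np.abs(Z-np.percentile(Z[br],90))<1.5);side=br&(Z<36)&(Z>22)
    print(f,"top z",np.median(Z[top]),top.sum(),"l",A[top][:,1].min(),A[top][:,1].max(),"h",A[top][:,0].min(),A[top][:,0].max(),"enc",cv2.minEnclosingCircle(A[top][:,:2].astype(np.float32)))
    if side.sum()>20: print(" side circle",side.sum(),circ(A[side]))
    so=(r<14)&(Z<37)&(Z>15)&(S>40)&(A[...,0]>-13);B=A[so&(np.hypot(A[...,0],A[...,1])<13)];print(" deep",len(B),B.min(0) if len(B) else "",B.max(0) if len(B) else "")
    k=(r<20)&(S<60)&(Z>42)
    for lo in(44,47,50,53,56,59,62,65,68,71,74,77):
        b=A[k&(Z>=lo)&(Z<lo+3)]
        if len(b)>3:print(" ",lo+1.5,len(b),"h med %.1f"%np.median(b[:,0]),"l %.1f..%.1f"%tuple(np.percentile(b[:,1],[2,98])))
E
```

```text
w6.npz top z 38.52708913865532 2409 l -24.68715106175687 21.504789950063632 h -24.395738317827984 22.671551341799987 enc ((-0.5584300756454468, -1.5818220376968384), 24.04138946533203)
 side circle 2375 (array([-6.6625032 , -1.32853384]), np.float64(18.042254952356746))
 deep 199 [-2.38220838 -8.31806927 31.49627612] [ 8.52536285  4.74398757 36.96572468]
  48.5 61 h med -4.3 l -2.7..6.4
  51.5 120 h med -5.1 l -3.9..6.9
  54.5 129 h med -5.1 l -3.9..6.9
  57.5 122 h med -4.9 l -3.8..6.8
  60.5 127 h med -5.0 l -4.3..6.8
  63.5 48 h med -6.2 l -4.4..11.2
  66.5 282 h med -10.7 l -10.5..13.0
  69.5 462 h med -5.2 l -10.3..12.8
  72.5 135 h med -5.2 l -4.7..6.6
  75.5 140 h med -5.0 l -4.2..6.6
  78.5 135 h med -5.1 l -4.2..6.6
s6.npz top z 41.97247802233018 29 l -20.325672645739157 20.33173436102473 h -19.853598893397137 22.306847749447357 enc ((1.013920783996582, 0.9610092043876648), 21.491628646850586)
 side circle 52 (array([2.915182  , 5.67363645]), np.float64(17.02185836455359))
 deep 6 [-10.41675824  -8.33653814  30.83195319] [-1.63802711 -2.12129978 36.81418027]
  54.5 6 h med 1.4 l 0.6..8.4
  66.5 5 h med 7.5 l -4.6..12.1
  69.5 19 h med 3.3 l -8.7..13.4
  72.5 10 h med -0.1 l -10.7..13.3
  75.5 6 h med 1.4 l 0.7..6.5
  78.5 4 h med 3.5 l -3.0..7.6
```

```bash
python3 - <<'E'
from h import *
T=bot.get_obs()["eef_pos"]
hd=np.array([np.cos(np.radians(62)),np.sin(np.radians(62)),0]);lf=np.array([-hd[1],hd[0],0])
z=np.load("w6.npz");c={k:z[k] for k in("fov_y","cx","cy","rvec","tvec")};P=cloud(c,z["d"])
A=np.stack([(P-T)@hd,(P-T)@lf,P[...,2]],-1)*1000
B=A[(np.abs(A[...,0])<13)&(np.abs(A[...,1]+1.6)<4)&(A[...,2]<42)&(A[...,2]>20)]
for lo in np.arange(-13,13,1):
    b=B[(B[:,0]>=lo)&(B[:,0]<lo+1)]
    if len(b):print(lo,len(b),np.round(np.percentile(b[:,2],[5,50,95]),1))
E
```

```text
-13 16 [38.5 38.9 39.3]
-12 15 [38.2 38.8 39.1]
-11 15 [38.3 38.9 39.2]
-10 17 [38.3 38.8 39.2]
-9 16 [38.5 38.9 39.2]
-8 5 [38.6 38.7 38.8]
-7 2 [38.2 38.3 38.3]
5 8 [32.9 34.7 37.5]
6 83 [32.3 35.4 38.8]
7 65 [31.8 35.5 38.5]
8 24 [31.6 38.7 38.9]
9 7 [38.3 38.9 39.1]
10 12 [38.3 38.8 39.1]
11 9 [38.3 38.9 39.3]
12 9 [38.4 38.8 39.5]
```

Relative to the socket, the key must shift about -1.2 mm along the heading and -3.1 mm sideways. I'll apply that, then descend in stages while watching the force.

Request:
{"name": "apply_moves", "arguments": {
  "steps": [
    [[0.0015,-0.008,-0.0025],[0,0,0],0],
    [[0.0015,-0.0075,-0.0025],[0,0,0],0],
    [[0,0,0],[0,0,0],0],
    [[0.011,0,0.006],[0,0,0],0],
    [[0.011,0,0.006],[0,0,0],0],
    [[0.011,0,0.007],[0,0,0],0],
    [[0.011,0,0.006],[0,0,0],0],
    [[0,0,0],[0,0,0],0]
  ]
}}

```text
clock: 10.6
eef_pos: [0.4721, -0.1708, 0.0949]
tool_rot: [-0.446, 0.742, 0.259, 0.428]
ft_force: [-1.1, -0.0, -2.1]
grip_width: 0.019
grasp_force: 59.4
```

```bash
cat > rel.py <<'E'
from h import *
to([.472,-.1707,.078],62,60)
T=bot.get_obs()["eef_pos"]
hd=np.array([np.cos(np.radians(62)),np.sin(np.radians(62)),0]);lf=np.array([-hd[1],hd[0],0])
c=get_calibration("wrist");p,d=camera("wrist");P=cloud(c,d);A=np.stack([(P-T)@hd,(P-T)@lf,P[...,2]],-1)*1000
h=hsv(p);H,S,V=h[...,0],h[...,1],h[...,2];r=np.hypot(A[...,0],A[...,1]);Z=A[...,2]
br=(r<32)&(H>12)&(H<35)&(S>60);top=br&(np.abs(Z-38.7)<1.2);B=A[top];print("knob l",B[:,1].min(),B[:,1].max(),"h",B[:,0].min(),B[:,0].max())
k=(r<20)&(S<60)&(Z>40)
for lo in range(41,90,3):
    b=A[k&(Z>=lo)&(Z<lo+3)]
    if len(b)>3:print(" ",lo+1.5,len(b),"h med %.1f"%np.median(b[:,0]),"l %.1f..%.1f"%tuple(np.percentile(b[:,1],[2,98])))
cv2.imwrite("pics/rel%d.png"%int(bot.get_obs()["clock"]*100),p[...,::-1])
E
python3 rel.py
```

```text
t 10.6 tcp [ 0.4721 -0.1708  0.0949] j [-0.83  0.7  -0.16  1.24  0.95 -2.19] F [-1.1 -0.  -2.1] w 0.019 g 59.4
turn units [ 0.0005  0.0001 -0.0005] deg [ 0.1   0.02 -0.1 ]
shift(final frame) [0.0731 0.0006 0.0427] (cur frame) [0.0731 0.0004 0.0427] mm [ -0.1   0.1 -16.9]
knob l -22.19443171251332 23.993676756787 h -24.62354183654516 21.045309744537786
  42.5 129 h med -5.2 l -4.9..6.3
  45.5 124 h med -5.3 l -4.7..6.3
  48.5 122 h med -5.3 l -4.4..6.3
  51.5 105 h med -5.4 l -4.9..6.2
  54.5 118 h med -10.9 l -10.9..12.0
  57.5 559 h med -7.7 l -11.0..12.5
  60.5 143 h med -5.2 l -5.3..6.1
  63.5 133 h med -5.3 l -4.8..6.1
  66.5 133 h med -5.3 l -4.8..6.0
  69.5 138 h med -5.5 l -4.8..6.0
  72.5 44 h med -5.5 l -4.7..6.1
  78.5 62 h med 4.1 l -15.6..16.3
  81.5 108 h med -0.3 l -17.4..16.4
  84.5 165 h med -4.3 l -19.4..19.4
  87.5 213 h med -9.3 l -19.4..19.3
  90.5 106 h med -14.0 l -18.7..18.8
```

Centred to within 0.3 mm laterally, and no contact force. Descend further.

Request:
{"name": "apply_moves", "arguments": {
  "steps": [
    [[0.011,0,0.0063],[0,0,0],0],
    [[0.011,0,0.0063],[0,0,0],0],
    [[0.011,0,0.0063],[0,0,0],0],
    [[0.011,0,0.0063],[0,0,0],0],
    [[0,0,0],[0,0,0],0],
    [[0,0,0],[0,0,0],0],
    [[0,0,0],[0,0,0],0],
    [[0,0,0],[0,0,0],0]
  ]
}}

```text
clock: 11.32
eef_pos: [0.4722, -0.1709, 0.0852]
tool_rot: [-0.446, 0.742, 0.258, 0.428]
ft_force: [0.2, 2.2, -3.4]
grip_width: 0.0193
grasp_force: 59.1
```

```bash
python3 rel.py|head -9
```

```text
t 11.32 tcp [ 0.4722 -0.1709  0.0852] j [-0.83  0.72 -0.16  1.22  0.95 -2.19] F [ 0.2  2.2 -3.4] w 0.0193 g 59.1
turn units [ 0.0005  0.     -0.0003] deg [ 0.09  0.   -0.06]
shift(final frame) [0.0311 0.0013 0.0183] (cur frame) [0.0311 0.0013 0.0183] mm [-0.2  0.2 -7.2]
knob l -21.822544122707217 24.063156097418123 h -23.528282940638242 17.55085041757291
  42.5 72 h med -5.2 l -4.9..6.2
  45.5 191 h med -10.8 l -10.9..12.4
  48.5 520 h med -6.1 l -11.1..12.3
  51.5 141 h med -5.2 l -5.3..6.1
  54.5 139 h med -5.3 l -4.8..6.0
```

Request:
{"name": "apply_moves", "arguments": {
  "steps": [
    [[0.0087,0,0.005],[0,0,0],0],
    [[0.0087,0,0.005],[0,0,0],0],
    [[0.0087,0,0.005],[0,0,0],0],
    [[0.004,0,0.0025],[0,0,0],0],
    [[0,0,0],[0,0,0],0],
    [[0,0,0],[0,0,0],0],
    [[0,0,0],[0,0,0],0],
    [[0,0,0],[0,0,0],0]
  ]
}}

```text
clock: 12.03
eef_pos: [0.4723, -0.1709, 0.0791]
tool_rot: [-0.445, 0.742, 0.258, 0.429]
ft_force: [-2.5, 2.8, 5.7]
grip_width: 0.0192
grasp_force: 59.8
```

```bash
python3 rel.py|head -9
```

```text
t 12.03 tcp [ 0.4723 -0.1709  0.0791] j [-0.83  0.73 -0.17  1.21  0.95 -2.19] F [-2.5  2.8  5.7] w 0.0192 g 59.8
turn units [ 0.0002  0.0004 -0.0005] deg [ 0.04  0.07 -0.09]
shift(final frame) [0.0049 0.0018 0.0028] (cur frame) [0.0049 0.0018 0.0028] mm [-0.3  0.2 -1.1]
knob l -21.847496401143413 24.260837487511097 h -23.137910965549572 17.813136911231553
  42.5 512 h med -6.0 l -10.9..12.3
  45.5 140 h med -5.1 l -5.3..6.1
  48.5 138 h med -5.2 l -4.8..6.0
  51.5 142 h med -5.1 l -4.8..6.5
  54.5 141 h med -5.2 l -4.8..6.5
```

Request:
{"name": "apply_moves", "arguments": {
  "steps": [
    [[0.0043,0,0.0025],[0,0,0],0],
    [[0.0043,0,0.0025],[0,0,0],0],
    [[0,0,0],[0,0,0],0],
    [[0,0,0],[0,0,0],0],
    [[0,0,0],[0,0,0],0],
    [[0,0,0],[0,0,0],0],
    [[0,0,0],[0,0,0],0],
    [[0,0,0],[0,0,0],0]
  ]
}}

```text
clock: 12.75
eef_pos: [0.4725, -0.1709, 0.079]
tool_rot: [-0.444, 0.742, 0.259, 0.43]
ft_force: [-7.5, 2.9, 15.2]
grip_width: 0.0192
grasp_force: 60.9
```

```bash
python3 rel.py|head -9
```

```text
t 12.75 tcp [ 0.4725 -0.1709  0.079 ] j [-0.83  0.73 -0.17  1.21  0.96 -2.19] F [-7.5  2.9 15.2] w 0.0192 g 60.9
turn units [-0.0003  0.0011 -0.0009] deg [-0.05  0.2  -0.16]
shift(final frame) [0.0046 0.0025 0.0024] (cur frame) [0.0046 0.0025 0.0024] mm [-0.5  0.2 -1. ]
knob l -21.62568465114705 24.298525601209615 h -22.82466120750317 17.907453732414822
  42.5 503 h med -6.1 l -10.8..12.3
  45.5 144 h med -5.2 l -5.3..6.6
  48.5 137 h med -5.1 l -4.8..6.1
  51.5 141 h med -5.3 l -4.7..6.5
  54.5 141 h med -5.2 l -4.7..6.5
```

The key bottomed out at about 15 N. Release and back away along the tool axis.

Request:
{"name": "apply_moves", "arguments": {
  "steps": [
    [[-0.0043,0,-0.0025],[0,0,0],0],
    [[-0.002,0,-0.0015],[0,0,0],0],
    [[0,0,0],[0,0,0],0.7],
    [[0,0,0],[0,0,0],0.7],
    [[0,0,0],[0,0,0],0.7],
    [[0,0,0],[0,0,0],0.7],
    [[0,0,0],[0,0,0],0.7],
    [[0,0,0],[0,0,0],0.7]
  ]
}}

```text
clock: 13.47
eef_pos: [0.4724, -0.1714, 0.0778]
tool_rot: [-0.446, 0.742, 0.258, 0.428]
ft_force: [0.0, -0.2, 0.0]
grip_width: 0.0594
grasp_force: 0.0
```

Request:
{"name": "apply_moves", "arguments": {
  "steps": [
    [[0,0,-0.05],[0,0,0],0.7],
    [[0,0,-0.1],[0,0,0],0.7],
    [[0,0,-0.15],[0,0,0],0.7],
    [[0,0,-0.15],[0,0,0],0.7],
    [[0,0,-0.15],[0,0,0],0.7],
    [[0,0,0],[0,0,0],0.7],
    [[0,0,0],[0,0,0],0.7],
    [[0,0,0],[0,0,0],0.7]
  ]
}}

```text
clock: 14.13
eef_pos: [0.4235, -0.2628, 0.1375]
tool_rot: [-0.446, 0.742, 0.258, 0.428]
ft_force: [-0.1, -0.4, -0.1]
grip_width: 0.0599
grasp_force: 0.0
```

```bash
cat > key.py <<'E'
from h import *
import sys
to()
for n in sys.argv[1:]:
    c=get_calibration(n);p,d=camera(n);P=cloud(c,d);h=hsv(p);H,S,V=h[...,0],h[...,1],h[...,2];Z=P[...,2]
    r=np.hypot(P[...,0]-.472,P[...,1]+.170)
    o=(H>3)&(H<16)&(S>150)&(V>60)&(r<.045)&(Z>.05);b=o&(Z>.112);t=b&(Z>np.percentile(Z[b],90)-.003) if b.any() else b
    print(n,"orange",o.sum(),"z",np.percentile(Z[o],[1,99]),"bar",b.sum(),"top",t.sum(),P[t].mean(0),rect(P[t][:,:2]))
    k=(r<.035)&(Z>.036)&(Z<.042)&(H>12)&(H<35)&(S>70)
    if k.sum()>20:print(" knob",k.sum(),cv2.minEnclosingCircle((P[k][:,:2]*1000).astype(np.float32)))
    rd=((H<4)|(H>174))&(S>130)&(r<.062)&(r>.02)&(Z>.028)&(Z<.04)
    if rd.sum()>10:q=P[rd][:,:2].mean(0);print(" toe",rd.sum(),q,"ang",np.degrees(np.arctan2(q[1]+.170,q[0]-.471)))
    cv2.imwrite("pics/%s_%d.png"%(n,int(bot.get_obs()["clock"]*100)),p[...,::-1])
E
python3 key.py side top wrist; ls pics
```

```text
t 14.13 tcp [ 0.4235 -0.2628  0.1375] j [-1.    0.74  0.04  1.58  0.85 -2.42] F [-0.1 -0.4 -0.1] w 0.0599 g 0.0
turn units [0. 0. 0.] deg [0. 0. 0.]
side orange 217 z [0.06149385 0.12841849] bar 113 top 54 [ 0.46959611 -0.16908513  0.12670202] (array([ 469.2, -169.2]), array([14.8, 61.5]), 59.65)
 knob 65 ((470.1837463378906, -167.1419219970703), 24.575328826904297)
 toe 41 [ 0.48810025 -0.13203973] ang 65.74950993525282
top orange 107 z [0.07113885 0.12816145] bar 75 top 56 [ 0.47364479 -0.16894321  0.12594653] (array([ 471. , -167.4]), array([10.5, 59.7]), 60.62)
 knob 97 ((470.7453918457031, -166.3787841796875), 22.996049880981445)
 toe 65 [ 0.4894679  -0.13155563] ang 64.34130536897558
wrist orange 2081 z [0.05805183 0.12461125] bar 1063 top 377 [ 0.46961676 -0.17453639  0.12308396] (array([ 469.3, -174.2]), array([ 9.2, 63. ]), 56.2)
 knob 568 ((471.30078125, -170.67710876464844), 23.795379638671875)
m5.png
m6.png
rel1065.png
rel1136.png
rel1208.png
rel1280.png
side0.png
side_1418.png
top0.png
top_1423.png
w0.png
w1.png
w2.png
w3.png
w4.png
w5.png
wrist_1428.png
```

The key stands home: the crossbar top is at z≈0.126, and the toe angle is unchanged at about 62°. Now I'll reorient to vertical with the jaws across the bar.

Request:
{"name": "apply_moves", "arguments": {
  "steps": [
    [[-0.14,0,-0.08],[0,0,0],1],
    [[-0.14,0,-0.08],[0,0,0],1],
    [[-0.14,0,-0.08],[0,0,0],1],
    [[-0.14,0,-0.08],[0,0,0],1],
    [[0,0,0],[0,0.037,0],1],
    [[0,0,0],[0,0.037,0],1],
    [[0,0,0],[0,0.037,0],1],
    [[0,0,0],[0,0.037,0],1]
  ]
}}

```text
clock: 14.95
eef_pos: [0.4243, -0.2624, 0.2673]
tool_rot: [-0.494, 0.822, 0.146, 0.244]
ft_force: [-0.2, 0.7, 0.1]
grip_width: 0.0854
grasp_force: 0.0
```

Request:
{"name": "apply_moves", "arguments": {
  "steps": [
    [[0,0,0],[0,0.037,0],1],
    [[0,0,0],[0,0.037,0],1],
    [[0,0,0],[0,0.037,0],1],
    [[0,0,0],[0,0.037,0],1],
    [[0,0,0],[0,0.037,0],1],
    [[0,0,0],[0,0,0.038],1],
    [[0,0,0],[0,0,0.038],1],
    [[0,0,0],[0,0,0.038],1]
  ]
}}

```text
clock: 15.62
eef_pos: [0.4243, -0.2603, 0.2664]
tool_rot: [-0.353, 0.935, 0.001, -0.0]
ft_force: [-0.3, 0.5, 1.0]
grip_width: 0.0853
grasp_force: 0.0
```

Request:
{"name": "apply_moves", "arguments": {
  "steps": [
    [[0,0,0],[0,0,0.038],1],
    [[0,0,0],[0,0,0.038],1],
    [[0,0,0],[0,0,0.038],1],
    [[0,0,0],[0,0,0.038],1],
    [[0,0,0],[0,0,0.038],1],
    [[0,0,0],[0,0,0.038],1],
    [[0,0,0],[0,0,0.038],1],
    [[0,0,0],[0,0,0],1]
  ]
}}

```text
clock: 16.28
eef_pos: [0.4239, -0.2613, 0.2662]
tool_rot: [0.056, 0.998, 0.001, -0.001]
ft_force: [0.6, -0.1, 0.5]
grip_width: 0.0853
grasp_force: 0.0
```

```bash
python3 -c "
from h import *
to([.471,-.17,.22],-29,0)"
```

```text
t 16.28 tcp [ 0.4239 -0.2613  0.2662] j [-0.55  0.23  0.04  1.38  0.   -0.44] F [ 0.6 -0.1  0.5] w 0.0853 g 0.0
turn units [ 0.0007 -0.0008  0.1256] deg [ 0.12 -0.15 22.61]
shift(final frame) [0.0151 0.5135 0.2312] (cur frame) [-0.184   0.4793  0.232 ] mm [ 47.1  91.3 -46.2]
```

Request:
{"name": "apply_moves", "arguments": {
  "steps": [
    [[0,0,0],[0,0,0.0315],1],
    [[0,0,0],[0,0,0.0315],1],
    [[0,0,0],[0,0,0.0315],1],
    [[0,0,0],[0,0,0.0315],1],
    [[0.005,0.171,0.07],[0,0,0],1],
    [[0.005,0.171,0.08],[0,0,0],1],
    [[0.005,0.171,0.08],[0,0,0],1],
    [[0,0,0],[0,0,0],1]
  ]
}}

```text
clock: 16.95
eef_pos: [0.4712, -0.1656, 0.2174]
tool_rot: [0.246, 0.969, 0.002, -0.003]
ft_force: [0.6, 0.2, -0.1]
grip_width: 0.0854
grasp_force: 0.0
```

```bash
python3 key.py wrist; python3 - <<'E'
from h import *
to([.471,-.17,.118],-29,0)
E
```

```text
t 16.95 tcp [ 0.4712 -0.1656  0.2174] j [-0.34  0.26 -0.05  1.27  0.    0.16] F [ 0.6  0.2 -0.1] w 0.0854 g 0.0
turn units [0. 0. 0.] deg [0. 0. 0.]
wrist orange 1246 z [0.07807456 0.12637016] bar 1078 top 1049 [ 0.46879432 -0.16827061  0.12498286] (array([ 470.8, -170. ]), array([11.6, 63. ]), 61.6)
 knob 677 ((470.7406311035156, -169.10324096679688), 23.753713607788086)
 toe 400 [ 0.48945234 -0.13267541] ang 63.69336699574853
t 17.0 tcp [ 0.4707 -0.1677  0.2188] j [-0.34  0.26 -0.05  1.27  0.    0.15] F [ 0.5 -0.1 -0.8] w 0.0855 g 0.0
turn units [ 0.0003 -0.002   0.0026] deg [ 0.05 -0.36  0.46]
shift(final frame) [-0.0066 -0.0092  0.5039] (cur frame) [-0.0096 -0.0097  0.5039] mm [   0.3   -2.3 -100.8]
```

```bash
python3 - <<'E'
from h import *
to([.4718,-.1708,.118],-28.7,0)
E
```

```text
t 17.0 tcp [ 0.4707 -0.1677  0.2188] j [-0.34  0.26 -0.05  1.27  0.    0.15] F [ 0.5 -0.1 -0.8] w 0.0855 g 0.0
turn units [ 0.0003 -0.002   0.0009] deg [ 0.05 -0.36  0.16]
shift(final frame) [-0.012  -0.0108  0.5039] (cur frame) [-0.0151 -0.0113  0.5038] mm [   1.1   -3.1 -100.8]
```

Request:
{"name": "apply_moves", "arguments": {
  "steps": [
    [[-0.006,-0.005,0.1],[0,-0.002,0.001],1],
    [[-0.006,-0.006,0.12],[0,0,0],1],
    [[0,0,0.12],[0,0,0],1],
    [[0,0,0.08],[0,0,0],1],
    [[0,0,0.06],[0,0,0],1],
    [[0,0,0.024],[0,0,0],1],
    [[0,0,0],[0,0,0],1],
    [[0,0,0],[0,0,0],1]
  ]
}}

```text
clock: 17.67
eef_pos: [0.4728, -0.1748, 0.1208]
tool_rot: [0.252, 0.968, -0.0, 0.003]
ft_force: [0.9, -0.2, 0.3]
grip_width: 0.0857
grasp_force: 0.0
```

```bash
python3 - <<'E'
from h import *
to([.4718,-.1708,.118],-28.7,0)
p,d=camera("wrist");cv2.imwrite("pics/g.png",p[...,::-1])
E
```

```text
t 17.67 tcp [ 0.4728 -0.1748  0.1208] j [-0.35  0.34 -0.21  1.02  0.    0.16] F [ 0.9 -0.2  0.3] w 0.0857 g 0.0
turn units [ 0.0003  0.0018 -0.0028] deg [ 0.06  0.32 -0.5 ]
shift(final frame) [0.0139 0.0155 0.0141] (cur frame) [0.0141 0.0153 0.0141] mm [-1.   4.  -2.8]
```

View pics/g.png

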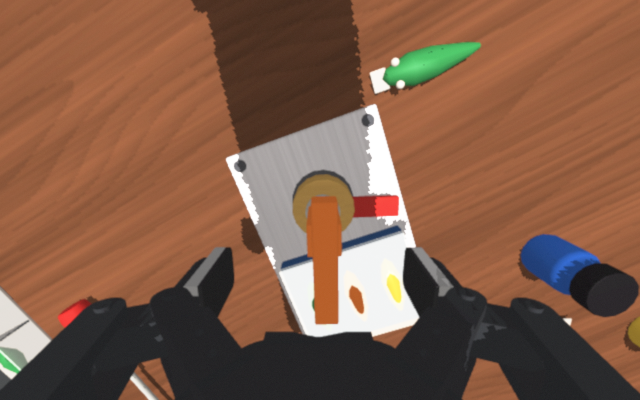

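The bar (col ~325) stands between the fingers (232 and 405), key upright. I'll correct by a few millimetres and close.

Request:
{"name": "apply_moves", "arguments": {
  "steps": [
    [[0.007,0.008,0.007],[0,0.001,-0.002],1],
    [[0.007,0.0075,0.007],[0,0.001,-0.001],1],
    [[0,0,0],[0,0,0],0.4],
    [[0,0,0],[0,0,0],0.4],
    [[0,0,0],[0,0,0],0.4],
    [[0,0,0],[0,0,0],0.4],
    [[0,0,0],[0,0,0],0.4],
    [[0,0,0],[0,0,0],0.4]
  ]
}}

```text
clock: 18.38
eef_pos: [0.4717, -0.1705, 0.1175]
tool_rot: [0.248, 0.969, 0.001, -0.0]
ft_force: [0.1, 0.2, 0.1]
grip_width: 0.0341
grasp_force: 0.0
```

```bash
python3 -c "
from h import *
to([.4718,-.1708,.118],-28.7,0)"
```

```text
t 18.38 tcp [ 0.4717 -0.1705  0.1175] j [-0.35  0.34 -0.21  1.01  0.    0.15] F [0.1 0.2 0.1] w 0.0341 g 0.0
turn units [ 0.0003 -0.0004  0.0001] deg [ 0.06 -0.06  0.01]
shift(final frame) [-0.0012 -0.0013 -0.0024] (cur frame) [-0.0012 -0.0013 -0.0025] mm [ 0.1 -0.3  0.5]
```

Request:
{"name": "apply_moves", "arguments": {
  "steps": [
    [[0,0,0],[0,0,0],0],
    [[0,0,0],[0,0,0],0],
    [[0,0,0],[0,0,0],0],
    [[0,0,0],[0,0,0],0],
    [[0,0,0],[0,0,0],0],
    [[0,0,0],[0,0,0],0],
    [[0,0,0],[0,0,0],0],
    [[0,0,0],[0,0,0],0]
  ]
}}

```text
clock: 19.05
eef_pos: [0.4718, -0.1704, 0.1176]
tool_rot: [0.248, 0.969, 0.001, -0.0]
ft_force: [-1.4, -0.3, 2.2]
grip_width: 0.0115
grasp_force: 59.0
```

```bash
python3 -c "
from h import *
to([.4718,-.1708,.118],-28.7,0);print(bot.get_obs()['ft_torque'])"; python3 key.py side
```

```text
t 19.05 tcp [ 0.4718 -0.1704  0.1176] j [-0.35  0.34 -0.21  1.02  0.    0.15] F [-1.4 -0.3  2.2] w 0.0115 g 59.0
turn units [ 0.0004 -0.0003  0.0001] deg [ 0.07 -0.06  0.01]
shift(final frame) [-0.0011 -0.0015 -0.0019] (cur frame) [-0.0011 -0.0015 -0.0019] mm [ 0.  -0.4  0.4]
[0.15456657 0.10713018 0.01742767]
t 19.05 tcp [ 0.4718 -0.1704  0.1176] j [-0.35  0.34 -0.21  1.02  0.    0.15] F [-1.4 -0.3  2.2] w 0.0115 g 59.0
turn units [0. 0. 0.] deg [0. 0. 0.]
side orange 153 z [0.0609837  0.12757357] bar 51 top 22 [ 0.45410454 -0.15982939  0.12600913] (array([ 454.6, -160.3]), array([10.8, 23.9]), 61.69)
 knob 70 ((469.7453308105469, -168.52256774902344), 23.753082275390625)
 toe 40 [ 0.48863957 -0.12962957] ang 66.39741883311586
```

Request:
{"name": "apply_moves", "arguments": {
  "steps": [
    [[0,0,0],[0,0,0.02],0],
    [[0,0,0],[0,0,0.034],0],
    [[0,0,0],[0,0,0.034],0],
    [[0,0,0],[0,0,0.034],0],
    [[0,0,0],[0,0,0.034],0],
    [[0,0,0],[0,0,0.034],0],
    [[0,0,0],[0,0,0],0],
    [[0,0,0],[0,0,0],0]
  ]
}}

```text
clock: 19.77
eef_pos: [0.4718, -0.17, 0.1176]
tool_rot: [0.52, 0.854, 0.001, -0.001]
ft_force: [-0.2, 1.6, 3.6]
grip_width: 0.0108
grasp_force: 59.3
```

```bash
python3 -c "
from h import *
to([.4718,-.1705,.1176],-101,0);print(bot.get_obs()['ft_torque'])"; python3 key.py side wrist
```

```text
t 19.77 tcp [ 0.4718 -0.17    0.1176] j [-0.35  0.34 -0.21  1.02  0.    0.75] F [-0.2  1.6  3.6] w 0.0108 g 59.3
turn units [ 0.     -0.0008  0.2126] deg [ 1.000e-02 -1.500e-01  3.828e+01]
shift(final frame) [-0.0026  0.0008  0.0001] (cur frame) [-0.0025 -0.001   0.0001] mm [ 0.  -0.5 -0. ]
[ 0.67958758  0.09780724 -0.06299035]
t 19.77 tcp [ 0.4718 -0.17    0.1176] j [-0.35  0.34 -0.21  1.02  0.    0.75] F [-0.2  1.6  3.6] w 0.0108 g 59.3
turn units [0. 0. 0.] deg [0. 0. 0.]
side orange 140 z [0.06097841 0.12900153] bar 51 top 32 [ 0.46563885 -0.16252632  0.12689603] (array([ 465.7, -169.6]), array([11.2, 62.4]), 17.25)
 knob 67 ((469.79473876953125, -168.1004638671875), 23.810869216918945)
 toe 43 [ 0.50297137 -0.14426603] ang 38.830823565214395
wrist orange 3434 z [0.08112812 0.13370914] bar 3299 top 3178 [ 0.47048062 -0.16684044  0.12526565] (array([ 485. , -162.2]), array([42.4, 64.5]), 27.53)
 knob 1553 ((471.2209167480469, -168.2432098388672), 23.670276641845703)
 toe 896 [ 0.50473169 -0.14538934] ang 36.11451709330119
```

Request:
{"name": "apply_moves", "arguments": {
  "steps": [
    [[0,0,0],[0,0,0.034],0],
    [[0,0,0],[0,0,0.034],0],
    [[0,0,0],[0,0,0.034],0],
    [[0,0,0],[0,0,0.034],0],
    [[0,0,0],[0,0,0.034],0],
    [[0,0,0],[0,0,0.034],0],
    [[0,0,0],[0,0,0],0],
    [[0,0,0],[0,0,0],0]
  ]
}}

```text
clock: 20.53
eef_pos: [0.472, -0.1701, 0.1176]
tool_rot: [0.763, 0.647, 0.001, -0.001]
ft_force: [0.5, 3.3, 4.2]
grip_width: 0.011
grasp_force: 59.4
```

```bash
python3 -c "
from h import *
to([.4718,-.1705,.1176],-101,0);print(bot.get_obs()['ft_torque'])"; python3 key.py side wrist
```

```text
t 20.53 tcp [ 0.472  -0.1701  0.1176] j [-0.35  0.34 -0.21  1.01  0.    1.39] F [0.5 3.3 4.2] w 0.011 g 59.4
turn units [-0.0001 -0.0007  0.0089] deg [-0.01 -0.13  1.61]
shift(final frame) [-0.002  -0.0004  0.0002] (cur frame) [-0.002  -0.0005  0.0002] mm [-0.2 -0.4 -0. ]
[ 0.92708289 -0.05574542 -0.04073144]
t 20.53 tcp [ 0.472  -0.1701  0.1176] j [-0.35  0.34 -0.21  1.01  0.    1.39] F [0.5 3.3 4.2] w 0.011 g 59.4
turn units [0. 0. 0.] deg [0. 0. 0.]
side orange 140 z [0.06074856 0.12908127] bar 47 top 27 [ 0.4724912  -0.15528454  0.12717085] (array([ 470.6, -160.1]), array([44.4, 12.3]), 82.39)
 knob 68 ((469.1824951171875, -167.93128967285156), 23.8948917388916)
 toe 35 [ 0.50933504 -0.16813872] ang 2.779690582836404
wrist orange 3419 z [0.08157015 0.13116328] bar 3285 top 3157 [ 0.47200104 -0.16682216  0.12517776] (array([ 471.7, -169.2]), array([64.4, 12.1]), 80.93)
 knob 1560 ((472.0478515625, -167.7327880859375), 23.762258529663086)
 toe 873 [ 0.51191876 -0.16970622] ang 0.41135639993679773
```

Request:
{"name": "apply_moves", "arguments": {
  "steps": [
    [[0,0,0],[0,0,0.02],0],
    [[0,0,0],[0,0,0.02],0],
    [[0,0,0],[0,0,0.02],0],
    [[0,0,0],[0,0,0.01],0],
    [[0,0,0],[0,0,0],0],
    [[0,0,0],[0,0,0],0],
    [[0,0,0],[0,0,0],0],
    [[0,0,0],[0,0,0],0]
  ]
}}

```text
clock: 21.3
eef_pos: [0.472, -0.1702, 0.1176]
tool_rot: [0.83, 0.558, 0.001, -0.001]
ft_force: [1.0, 3.6, 5.3]
grip_width: 0.0108
grasp_force: 59.6
```

```bash
python3 -c "
from h import *
to([.4718,-.1705,.1176],-101,0);print(bot.get_obs()['ft_torque'])"; python3 key.py side wrist
```

```text
t 21.3 tcp [ 0.472  -0.1702  0.1176] j [-0.35  0.34 -0.21  1.01  0.    1.61] F [1.  3.6 5.3] w 0.0108 g 59.6
turn units [-0.0001 -0.0006 -0.0618] deg [ -0.02  -0.11 -11.12]
shift(final frame) [-0.0016 -0.0007  0.0001] (cur frame) [-0.0018 -0.0004  0.0001] mm [-0.2 -0.3 -0. ]
[ 1.19075209 -0.2825164   0.40753923]
t 21.3 tcp [ 0.472  -0.1702  0.1176] j [-0.35  0.34 -0.21  1.01  0.    1.61] F [1.  3.6 5.3] w 0.0108 g 59.6
turn units [0. 0. 0.] deg [0. 0. 0.]
side orange 145 z [0.05976688 0.12808447] bar 44 top 24 [ 0.47721448 -0.15133533  0.12661199] (array([ 476.3, -152.3]), array([28.6, 11.1]), 66.89)
 knob 67 ((469.749267578125, -166.3041534423828), 23.8699893951416)
 toe 34 [ 0.51080276 -0.17322196] ang -4.6278899334749
wrist orange 3415 z [0.08446542 0.13193837] bar 3294 top 3172 [ 0.47266641 -0.16680539  0.12522044] (array([ 471.7, -169.5]), array([64.8, 12.3]), 68.75)
 knob 1562 ((471.8681640625, -167.8362579345703), 23.70612907409668)
 toe 881 [ 0.51153583 -0.17504355] ang -7.092405676922501
```

The moment jumped to 0.4 N m and the toe stopped at about -8°, which is the jig's yaw, so the knob is at its stop. Relax the twist, let go and rise.

Request:
{"name": "apply_moves", "arguments": {
  "steps": [
    [[0,0,0],[0,0,-0.015],0],
    [[0,0,0],[0,0,-0.008],0],
    [[0,0,0],[0,0,0],0],
    [[0,0,0],[0,0,0],0.5],
    [[0,0,0],[0,0,0],0.5],
    [[0,0,0],[0,0,0],0.5],
    [[0,0,0],[0,0,0],0.5],
    [[0,0,0],[0,0,0],0.5]
  ]
}}

```text
clock: 22.07
eef_pos: [0.4713, -0.1708, 0.1171]
tool_rot: [0.81, 0.587, -0.0, -0.001]
ft_force: [-0.3, 0.0, -0.3]
grip_width: 0.0426
grasp_force: 0.0
```

Request:
{"name": "apply_moves", "arguments": {
  "steps": [
    [[0,0,-0.04],[0,0,0],0.5],
    [[0,0,-0.08],[0,0,0],0.5],
    [[0,0,-0.15],[0,0,0],0.5],
    [[0,0,-0.15],[0,0,0],0.5],
    [[0,0,-0.15],[0,0,0],0.5],
    [[0,0,-0.1],[0,0,0],0.5],
    [[0,0,0],[0,0,0],0.5],
    [[0,0,0],[0,0,0],0.5]
  ]
}}

```text
clock: 22.73
eef_pos: [0.4726, -0.1711, 0.2534]
tool_rot: [0.809, 0.587, 0.001, 0.001]
ft_force: [0.6, 1.2, -0.6]
grip_width: 0.0428
grasp_force: 0.0
```

```bash
python3 key.py side top wrist; python3 - <<'E'
from h import *
# jig yaw from plate edges in wrist view
c=get_calibration("wrist");p,d=camera("wrist");P=cloud(c,d);h=hsv(p);S=h[...,1];Z=P[...,2]
m=(np.hypot(P[...,0]-.50,P[...,1]+.175)<.14)&(Z>.006)&(Z<.013);print("plate",m.sum(),rect(P[m][:,:2]))
m=(np.hypot(P[...,0]-.55,P[...,1]+.19)<.12)&(Z>.026)&(Z<.032)&(S<90);print("mould",m.sum(),rect(P[m][:,:2]))
E
cp pics/wrist_2*.png /tmp; ls pics | grep wrist
```

```text
t 22.73 tcp [ 0.4726 -0.1711  0.2534] j [-0.35  0.24  0.02  1.35  0.    1.54] F [ 0.6  1.2 -0.6] w 0.0428 g 0.0
turn units [0. 0. 0.] deg [0. 0. 0.]
side orange 196 z [0.06105007 0.12880787] bar 97 top 57 [ 0.46970046 -0.16795362  0.12677968] (array([ 469.3, -168.8]), array([64.6, 12.8]), 73.93)
 knob 60 ((469.7882995605469, -167.52761840820312), 23.41852569580078)
 toe 37 [ 0.51108677 -0.17380314] ang -5.419583231072801
top orange 138 z [0.08237064 0.36623432] bar 113 top 68 [ 0.47246348 -0.15932385  0.14008516] (array([ 472.7, -159.4]), array([55.4, 18.5]), 85.59)
 knob 116 ((470.2507629394531, -166.97427368164062), 23.452661514282227)
 toe 58 [ 0.51051264 -0.17489907] ang -7.067885948938272
wrist orange 1011 z [0.07991014 0.12642609] bar 865 top 845 [ 0.47206454 -0.16670566  0.1249915 ] (array([ 471.3, -168.6]), array([63.6, 11.8]), 73.51)
 knob 531 ((471.6012268066406, -168.10232543945312), 23.62552833557129)
 toe 312 [ 0.51142829 -0.17537891] ang -7.578589894448027
plate 6748 (array([ 502.3, -155.9]), array([166.9, 221.5]), 79.5)
mould 6084 (array([ 527.7, -178.3]), array([110. , 151.7]), 80.05)
wrist_1428.png
wrist_1700.png
wrist_1986.png
wrist_2063.png
wrist_2140.png
wrist_2288.png
```

```bash
python3 -c "
from workcell import bot
print(bot.job_done())"
```

```text
the job is handed in; nothing more can be done
None
```

The mould is locked and the job is handed in (result not reported back): the key stands upright and fully home in the socket, let go of, with the red toe over the clear plate at its clockwise stop, after about 23 s of the 58 s allowed.

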